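# Lift the blue stock bin out of its dovetailed row and set it on the counting scale

## Task

Take the blue stock bin out of the row on the bench riser for a stock count: pinch its sloping front, draw it straight up until its side dovetails are clear of both neighbours, then bring it out from under the riser's shelf, keeping it level. Set it down gently, upright, in the middle of the counting scale's pan and let go. Leave the other bins in their row and everything else on the bench and shelf where it is.

Things in the scene. Friction and masses are not known exactly. Their poses are not given: they have to be found in the camera images.
- blue_bin: Blue open-topped hopper bin, the one to take, in one of the two middle places of a row of four bins of one shape; 0.2 to 0.45 kg, brass bushes fixed on its floor (below 32 mm high). Origin: centre of the underside; x from its front to its back, y along the row, z up; same orientation as the riser. Floor 110 (x) by 84 mm (y), sides and back 77 mm high, walls 3 to 4 mm.
- blue_bin_lip (a point): Top edge of the blue bin's front panel, middle of its width: in the bin's frame x -99, y 0, z 56 mm; axes as the bin's. The panel rises from the floor edge (x -55, z 0) to this lip, leaning forward, away from the bin, 38 degrees from vertical. It is 4 mm thick, with a 6 mm thick, 66 mm wide label holder (white card) on its outer face from z 26 to 55 mm: 10 mm in all to pinch.
- blue_bin_grip (a point): Grip point: mid-thickness of that 10 mm panel, 19 mm below the lip along the slope, middle of the width; in the bin's frame x -88, y 0, z 40 mm; axes as the bin's. One finger goes inside the bin, one outside in front of the panel; fingers along the slope, pointing down and to the bin's back, 38 degrees from vertical.
- blue_bin_tail (a point): Foot of the dovetail tail on the blue bin's -y side: in the bin's frame x 0, y -52, z 6 mm. Every bin has a tail on its -y side and a socket of two jaws on its +y side, standing 10 mm out, from 6 to 50 mm above the underside. In the row each tail stands in the next bin's socket with 2 mm play: a bin moves only straight up, and is free after 44 mm of lift.
- riser: Fixed grey bench riser with the row of bins. Origin on the bench below the row's centre; x from its front to its back, y along the row. It stands on the robot's right, facing the middle of the bench. Drawer plinth 121 mm deep (x -56 to +65), 420 mm wide, 60 mm high. Seated bins: origins at x 0, z 60, y -144, -48, 48, 144 mm, lips 43 mm ahead of the plinth. End panels at y +-204 mm, 12 mm thick, with mating dovetails.
- riser_shelf_edge (a point): Middle of the lower front edge of the riser's wooden shelf, 285 mm above the bench; axes as the riser's. The shelf is 18 mm thick and reaches from here 106 mm back, over the bins, as wide as the riser. The edge stands 48 mm behind the seated bins' lips: an upright gripper on the lip strikes the shelf or has hardly any room. A seated bin's top is 148 mm below the shelf.
- scale: Fixed counting scale, white housing, on the left part of the bench. Origin on the bench below the pan's centre; x from its front (console) to its back. Flat steel pan 200 mm (x) by 180 mm (y), no rim; it does not sink. Housing 58 mm high below the pan; in front the sloping console with display and keys, x -98 to -180 mm, 56 falling to 26 mm high.
- scale_pan (a point): Centre of the top face of the scale's pan, 80 mm above the bench; axes as the scale's.
- black_bin: The black bin of the row, same shape and frame as the blue bin, loose, 0.4 to 0.7 kg, to be left in its place.
- grey_bin: The grey bin of the row, same shape and frame as the blue bin, loose, 0.4 to 0.7 kg, to be left in its place.
- yellow_bin: The yellow bin of the row, same shape and frame as the blue bin, loose, 0.4 to 0.7 kg, to be left in its place.
- thickness_gauge: Grey handheld ultrasonic thickness gauge with blue sides lying on the bench, 150 x 76 x 30 mm, loose. Origin: centre of its underside; x along its length.
- step_block: Steel step calibration block lying on the bench, 100 x 22 mm, steps of 8 to 24 mm height, loose. Origin: centre of its underside; x along its length.
- grease_tub: White tub with a black lid standing on the riser's shelf, 60 mm diameter, 45 mm high, loose. Origin: centre of its underside.
- vee_block: Dark steel vee block standing on the riser's shelf, 60 x 50 x 45 mm, loose. Origin: centre of its underside.
There are look-alikes about, which are no part of the job. There is more than one size of the blue_bin; the job needs the larger.

How it is judged (in metres and radians):
On the way:
1. the blue bin has been lifted straight up, upright, until its dovetails are clear (44 mm or more), still over its own place in the row (within 15 mm) (z of blue_bin in the frame of riser above 0.104 m and x of blue_bin in the frame of riser between -0.015 and 0.015 m and (y of blue_bin in the frame of riser between 0.033 and 0.063 m or y of blue_bin in the frame of riser between -0.063 and -0.033 m) and angle between blue_bin's own z axis and vertical below 0.25 rad), for 0.02 s.
At the end, for the whole second after the job is handed in: The blue bin stands at rest and upright (within 3.4 degrees) on the scale's pan, the centre of its floor within 40 mm of the pan's centre; the three other bins are within 12 mm of where they stood and the other loose things within 30 mm (horizontal distance between blue_bin and scale_pan below 0.04 m and z of blue_bin in the frame of scale_pan between -0.006 and 0.006 m and angle between blue_bin's own z axis and vertical below 0.06 rad and contact force between blue_bin and scale above 1 N and linear speed of blue_bin below 0.02 m/s and distance of each of black_bin, grey_bin, yellow_bin from where it was at the start of the episode below 0.012 m and distance of each of thickness_gauge, step_block, grease_tub, vee_block from where it was at the start of the episode below 0.03 m); the robot touches nothing.
It fails at once if another bin is moved by more than 12 mm (distance of any of black_bin, grey_bin, yellow_bin from where it was at the start of the episode above 0.012 m).
It fails at once if another loose thing is moved by more than 30 mm (distance of any of thickness_gauge, step_block, grease_tub, vee_block from where it was at the start of the episode above 0.03 m).
It fails at once if the blue bin is tipped by more than 20 degrees (angle between blue_bin's own z axis and vertical above 0.35 rad).
It fails at once if the blue bin is dropped or slammed onto the scale (faster than 0.45 m/s within 25 mm of the pan) (linear speed of blue_bin above 0.45 m/s and horizontal distance between blue_bin and scale_pan below 0.12 m and z of blue_bin in the frame of scale_pan below 0.025 m).
It also fails if it takes over 40 s, if anything falls off the work surface, if the arm or the gripper's body presses on something with over 40 N, if the wrist force passes 120 N, or if a joint passes its speed limit or range.

## Robot

A 7-joint arm with a two-finger parallel gripper is mounted at the origin on the work surface. World frame = base frame: x ahead of the robot, y to its left, z up, the work surface at z = 0. Lengths are in mm, angles in rad, forces in N, time in s.
With the tool pointing down it reaches from about 400 to 875 mm from the base axis. Payload 4.4 kg.
Tool frame: the origin (TCP) lies midway between the tips of the shut fingers; the grasp point (between the pads) lies 19 mm behind it; z points along the fingers, y is the line along which they close (so a half turn about z gives the same grasp; the last joint's range is limited). The gripper opens to 85 mm and grips with 20 to 120 N. Pads are 22 mm wide; open, the fingers measure 114 mm over their backs; the gripper's body (76 mm by 85 mm) begins 54 mm behind the grasp point. The pads swing forward as they close: fully open they stand 13 mm farther back than shut.
Start: joints at [-1.258, 0.628, 0.038, 1.517, -0.027, 0.996, -0.02], TCP at [240.351, 603.945, 231.313] pointing down, gripper open.
Joint ranges: [-3.06, 3.06], [-0.37, 2.12], [-1.25, 1.32], [0.18, 2.47], [-1.1, 4.24], [0.23, 1.98], [-2.94, 2.94]. Speed limits (rad/s): [2.57, 2.57, 3.14, 3.14, 3.14, 3.14, 3.14].

## Interface

Orientations are given as [roll, pitch, yaw] about the fixed x, y, z axes, in that order (R = Rz(yaw) Ry(pitch) Rx(roll)).
In Python, from cell import read_state, get_image, finish_job gives the robot as it stands.
- The arm moves only by the tool send_rows, never from a script. Its argument "series" is a list of rows, each an object of numbers: "ax", "ay", "az": the turn, a rotation vector about the tool's x, y, z in rad; "dx", "dy", "dz": the shift along the tool's x, y, z in cm; "hand": the closure, from 0 (fully open) to 1 (shut). In form: [{"ax": .., "ay": .., "az": .., "dx": .., "dy": .., "dz": .., "hand": ..}, ...]. A call has 1 to 10 rows; each row is the pose to reach, as a shift and turn from the pose commanded when the call began, along the tool's axes at that moment; what a row does not reach only later rows make up. A row lasts 1/10 s, in which the tool goes at most 50 mm and 8.59 degrees, less where a joint would pass 70% of its speed; a pose out of reach is approached as far as the arm can. A call with a gripper value outside its range is refused whole. The fingers move at their own pace and stop on an object; the grip force is fixed at half the most. Time passes only in rows, so rows that repeat a pose let the fingers close. It gives the time, the measured TCP pose, the force, the opening and the grip force at its end, in the units of the state.
- read_state(): the state, without advancing time (a new reading comes with each control period).
- get_image(name): name is "scene" or "top" or "wrist"; returns a dict with "pixels" (400x640x3 uint8, red, green, blue), "mtx" (3x3 intrinsics, pixels), "R" (3x3) and "t" (3): a world point X has camera coordinates R X + t. Camera axes: x right, y down, z forward; pixel columns grow to the right and rows downward; lengths in mm; the calibration is good to about 2 mm. The wrist camera is an equidistant fisheye: a pixel r from the principal point sees the ray r / f radians off the axis. A picture is of the moment at which its call begins. There is no depth.
- finish_job(): hands the job in; it is judged then, once.
The state is a dict: "clock": time; "qpos": joint angles; "qd": joint speeds; "tau": joint torques, N m; "eef_pos": TCP position; "tool_rot": TCP orientation; "force": force on the tool from outside, world axes, zero at the start; "torque": the same for the moment, N m; "width": finger opening in mm; "gripper_force": force on a finger pad.
Only numpy, scipy, OpenCV 4.12 (cv2) and the standard library are available. Lean on these libraries where they do the work, as an engineer would, in place of code of your own. Each camera call takes 0.05 s, during which the arm holds its last target. There are 200 camera calls.

## Working session

There is one attempt and no reset: what is moved stays moved. The work goes in short steps, Python scripts to look and compute and a tool call to move; the robot and the scene stay as the last step left them, time stands still between calls to the robot, and variables do not carry over. Pictures are saved under pics/ and viewed, at most 10 in all, crops included, and the job is handed in when it is done.

Besides the shell and the picture viewer there is one more tool, called after "Call:" by a JSON object that holds its "op" and its "data". send_rows: Moves the arm, as the interface text tells. Its arguments: {"type":"object","properties":{"series":{"type":"array","items":{"type":"object","properties":{"ax":{"type":"number"},"ay":{"type":"number"},"az":{"type":"number"},"dx":{"type":"number"},"dy":{"type":"number"},"dz":{"type":"number"},"hand":{"type":"number"}}}}},"required":["series"]}

```bash
mkdir -p pics; ls; python3 - <<'E'
from cell import *
import cv2,numpy as np,pickle
d={}
for n in("scene","top"):
    g=get_image(n);d[n]=g;cv2.imwrite(f"pics/{n}0.png",np.array(g["pixels"])[:,:,::-1])
    print(n,np.round(g["mtx"],1).tolist(),np.round(g["R"],3).tolist(),np.round(g["t"],1).tolist())
pickle.dump(d,open("im0.pkl","wb"))
s=read_state();print(s)
E
```

```text
pics
scene [[437.4, 0.0, 316.0], [0.0, 437.4, 199.5], [0.0, 0.0, 1.0]] [[-0.714, 0.699, -0.024], [0.402, 0.383, -0.832], [-0.572, -0.604, -0.555]] [461.6, -30.8, 1606.4]
top [[456.7, 0.0, 318.6], [0.0, 456.7, 191.9], [0.0, 0.0, 1.0]] [[-0.029, -1.0, -0.002], [-0.999, 0.029, -0.041], [0.041, 0.001, -0.999]] [-34.4, 560.2, 1262.6]
{'clock': 0.1, 'qpos': array([-1.25782348,  0.62923081,  0.03843811,  1.5182438 , -0.02698485,
        0.99628786, -0.01998277]), 'qd': array([-0.00019546, -0.00367061,  0.00044724, -0.00300119, -0.00074346,
        0.00035735, -0.00019278]), 'tau': array([ 3.63631298e-03, -5.64537907e+01,  1.23079218e+00, -1.93977910e+01,
        1.13498059e-02,  5.30746343e-03,  8.05921388e-06]), 'eef_pos': array([240.12888609, 603.43688109, 230.50344771]), 'tool_rot': array([-3.13994075e+00,  2.34607951e-05,  2.76285123e+00]), 'force': array([-0.72396854, -0.29136454, -0.19118448]), 'torque': array([-0.01040784,  0.04004579, -0.01178435]), 'gripper_force': 0.0, 'width': 85.60803405572409}
```

View pics/scene0.png

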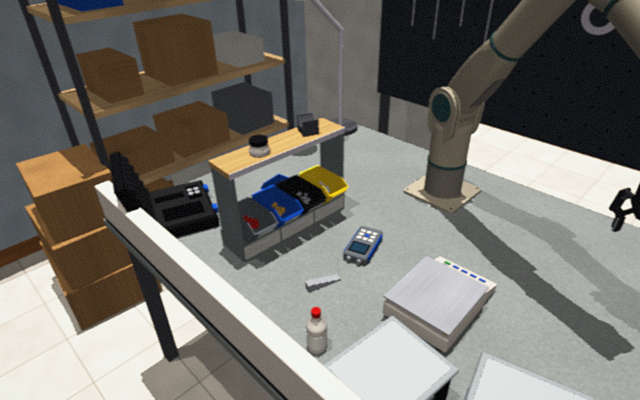

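View pics/top0.png

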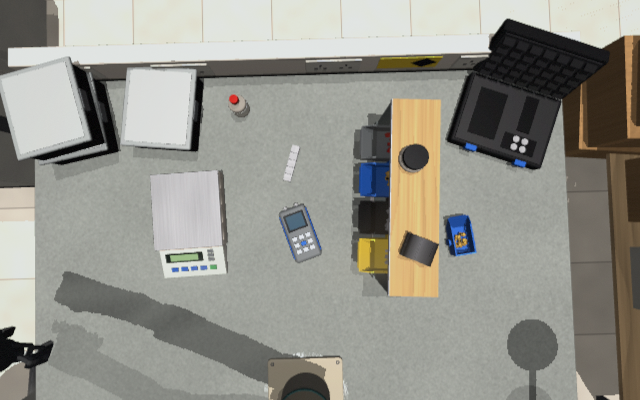

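```bash
cat >h.py <<'E'
import numpy as np,cv2
def ray(g,px,z):
    K,R,t=[np.array(g[k]) for k in("mtx","R","t")]
    d=R.T@np.linalg.inv(K)@np.array([*px,1.]);c=-R.T@t
    return c+d*(z-c[2])/d[2]
def proj(g,X):
    K,R,t=[np.array(g[k]) for k in("mtx","R","t")]
    p=K@(R@np.array(X,float)+t);return p[:2]/p[2]
def rect(g,mask,z):
    n,l,s,c=cv2.connectedComponentsWithStats(mask.astype(np.uint8))
    i=1+np.argmax(s[1:,4]);cn=cv2.findContours((l==i).astype(np.uint8),0,1)[0][0][:,0,:]
    P=np.array([ray(g,p,z)[:2] for p in cn]).astype(np.float32)
    return cv2.minAreaRect(cv2.convexHull(P)),s[i]
E
python3 - <<'E'
import pickle,cv2,numpy as np
from h import *
d=pickle.load(open("im0.pkl","rb"));g=d["top"];im=np.array(g["pixels"]);hsv=cv2.cvtColor(im,cv2.COLOR_RGB2HSV)
H,S,V=[hsv[...,i].astype(int) for i in range(3)]
m=(H>8)&(H<24)&(S>60)&(V>120);m[:,:380]=0;m[:90]=0;m[:,450:]=0
print("shelf",rect(g,m,303))
print(im[200,190],im[260,160],im[230,215])
m=(V>110)&(V<200)&(S<25);b=np.zeros_like(m);b[160:252,140:230]=1;m=m&b
m=cv2.morphologyEx(m.astype(np.uint8),cv2.MORPH_OPEN,np.ones((5,5)))
print("pan",rect(g,m,80))
for p in[(152,175),(219,171),(224,246),(155,252)]:print(ray(g,p,80).round(1))
m=(H>105)&(H<125)&(S>150)&(V>60);m[:,:350]=0;m[:,391:]=0
ys,xs=np.where(m);print("blue",xs.min(),xs.max(),ys.min(),ys.max())
for y in range(160,200,4):
    r=xs[ys==y]; print(y,r.min() if len(r) else None,end=";")
c=im[70:310,340:490];cv2.imwrite("pics/crop1.png",cv2.resize(c[:,:,::-1],None,fx=2.5,fy=2.5,interpolation=2)[:600])
E
```

```text
shelf (((530.864990234375, -257.5906066894531), (104.13092041015625, 425.9972839355469), 86.97786712646484), array([ 389,   98,   52,  199, 8107], dtype=int32))
[199 197 199] [163 166 159] [208 206 208]
pan (((532.0197143554688, 304.3067932128906), (235.930419921875, 240.42527770996094), 88.77830505371094), array([ 140,  160,   90,   92, 3388], dtype=int32))
[613.9 388.4  80. ]
[619.3 210.9  80. ]
[421.3 201.8  80. ]
[410.9 383.5  80. ]
blue 359 388 162 196
160 None;164 361;168 359;172 360;176 359;180 359;184 359;188 359;192 360;196 374;
```

View pics/crop1.png

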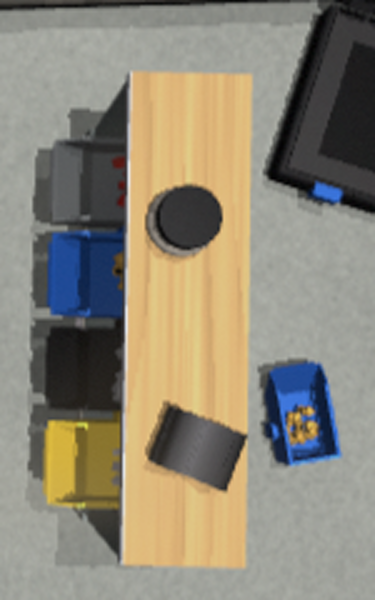

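```bash
cat >>h.py <<'E'
from scipy.spatial.transform import Rotation as Ro
def frame(a):  # a = angle of riser x axis
    return np.array([np.cos(a),np.sin(a),0]),np.array([-np.sin(a),np.cos(a),0]),np.array([0,0,1.])
def tool(a,tilt=np.radians(38)):
    x,y,z=frame(a);c,s=np.cos(tilt),np.sin(tilt)
    zt=s*x-c*z;yt=-c*x-s*z;return np.column_stack([np.cross(yt,zt),yt,zt])
def delta(s,p,R):
    R0=Ro.from_euler("xyz",s["tool_rot"]).as_matrix()
    print("d cm",(R0.T@(np.array(p)-s["eef_pos"])/10).round(2),"rot",Ro.from_matrix(R0.T@R).as_rotvec().round(3))
E
python3 - <<'E'
import pickle
from h import *
from cell import *
d=pickle.load(open("im0.pkl","rb"));g=d["top"]
a=np.radians(86.98+180);x,y,z=frame(a);O=np.array([530.9,-257.6,0])-2*x
print("O",O,a)
for p in[(359,164),(359,179),(359,194)]:print(ray(g,p,116).round(1))
lip=O+-99*x+48*y+116*z;print("lip",lip,[proj(d[k],lip).round(1) for k in d],proj(g,lip+42*y),proj(g,lip-42*y))
grip=O-88*x+48*y+100*z;R=tool(a);tcp=grip+19*R[:,2];print("tcp",tcp,"pre",tcp-120*R[:,2])
s=read_state();delta(s,[450,250,280],R)
E
```

```text
O [ 531.00536908 -255.60277759    0.        ] 4.6596800369744615
[ 623.3 -156.7  116. ]
[ 584.8 -155.4  116. ]
[ 546.3 -154.1  116. ]
lip [ 584.15447644 -159.26912622  116.        ] [array([292.5, 215.2]), array([360.5, 179.2])] [360.84113966 162.8670984 ] [360.19900335 195.56727604]
tcp [ 582.9586655  -181.93517198   85.02779568] pre [ 586.85096653 -108.15839824  179.58908611]
d cm [-32.57 -25.09  -4.91] rot [ 0.656 -0.108 -0.314]
```

Look-alikes: the blue bin in the row at top-view (374,180), the small blue bin behind the riser at (461,235), and the blue-sided gauge at (300,233). The crop shows the row bin is the full-size one, second from the far end, so I choose that.

Call:
{"op": "send_rows", "data": {"series": [{"dx":-6.5,"dy":0,"dz":-4.5,"ax":0,"ay":0,"az":0,"hand":0},{"dx":-32.6,"dy":-25.1,"dz":-4.9,"ax":0.656,"ay":-0.108,"az":-0.314,"hand":0},{"dx":-32.6,"dy":-25.1,"dz":-4.9,"ax":0.656,"ay":-0.108,"az":-0.314,"hand":0},{"dx":-32.6,"dy":-25.1,"dz":-4.9,"ax":0.656,"ay":-0.108,"az":-0.314,"hand":0},{"dx":-32.6,"dy":-25.1,"dz":-4.9,"ax":0.656,"ay":-0.108,"az":-0.314,"hand":0},{"dx":-32.6,"dy":-25.1,"dz":-4.9,"ax":0.656,"ay":-0.108,"az":-0.314,"hand":0},{"dx":-32.6,"dy":-25.1,"dz":-4.9,"ax":0.656,"ay":-0.108,"az":-0.314,"hand":0},{"dx":-32.6,"dy":-25.1,"dz":-4.9,"ax":0.656,"ay":-0.108,"az":-0.314,"hand":0},{"dx":-32.6,"dy":-25.1,"dz":-4.9,"ax":0.656,"ay":-0.108,"az":-0.314,"hand":0},{"dx":-32.6,"dy":-25.1,"dz":-4.9,"ax":0.656,"ay":-0.108,"az":-0.314,"hand":0}]}}

```text
clock: 1.1
eef_pos: [452.6, 244.3, 281.4]
tool_rot: [-2.476, 0.003, 3.08]
force: [-0.1, -1.4, -0.4]
width: 85.7
gripper_force: 0.0
```

```bash
python3 - <<'E'
from h import *
from cell import *
s=read_state();print(s["eef_pos"],s["qpos"].round(2),s["clock"]);delta(s,[586.9,-106,195],tool(np.radians(266.98)))
E
```

```text
[452.60409009 244.27137799 281.36220739] [-0.89  0.66  0.12  1.53  0.35  1.48  0.6 ] 1.1
d cm [-15.52 -21.49  27.91] rot [-0.003 -0.003 -0.008]
```

Call:
{"op": "send_rows", "data": {"series": [{"dx":-15.5,"dy":-21.5,"dz":27.9,"ax":0,"ay":0,"az":0,"hand":0},{"dx":-15.5,"dy":-21.5,"dz":27.9,"ax":0,"ay":0,"az":0,"hand":0},{"dx":-15.5,"dy":-21.5,"dz":27.9,"ax":0,"ay":0,"az":0,"hand":0},{"dx":-15.5,"dy":-21.5,"dz":27.9,"ax":0,"ay":0,"az":0,"hand":0},{"dx":-15.5,"dy":-21.5,"dz":27.9,"ax":0,"ay":0,"az":0,"hand":0},{"dx":-15.5,"dy":-21.5,"dz":27.9,"ax":0,"ay":0,"az":0,"hand":0},{"dx":-15.5,"dy":-21.5,"dz":27.9,"ax":0,"ay":0,"az":0,"hand":0},{"dx":-15.5,"dy":-21.5,"dz":27.9,"ax":0,"ay":0,"az":0,"hand":0},{"dx":-15.5,"dy":-21.5,"dz":27.9,"ax":0,"ay":0,"az":0,"hand":0},{"dx":-15.5,"dy":-21.5,"dz":27.9,"ax":0,"ay":0,"az":0,"hand":0}]}}

```text
clock: 2.1
eef_pos: [587.0, -98.2, 191.6]
tool_rot: [-2.48, -0.001, 3.088]
force: [-0.2, 1.0, 0.5]
width: 85.6
gripper_force: 0.0
```

```bash
python3 - <<'E'
from h import *
from cell import *
import pickle
s=read_state();print(s["eef_pos"],s["qpos"].round(2),s["clock"])
g=get_image("wrist");pickle.dump(g,open("w1.pkl","wb"));print(g["mtx"],g["R"],g["t"])
im=np.array(g["pixels"])[:,:,::-1].copy()
cv2.imwrite("pics/w1.png",im)
E
```

```text
[587.02022076 -98.21579277 191.57047316] [-0.38  0.72  0.24  1.74  0.6   0.96  0.91] 2.1
[[309.70691629   0.         322.00649905]
 [  0.         309.70691629 195.15056185]
 [  0.           0.           1.        ]] [[ 0.04088109  0.78779277 -0.6145822 ]
 [ 0.9630002   0.13292156  0.23444079]
 [ 0.26638198 -0.60142698 -0.75321062]] [ 172.69786954 -567.00120566   86.93281717]
```

View pics/w1.png

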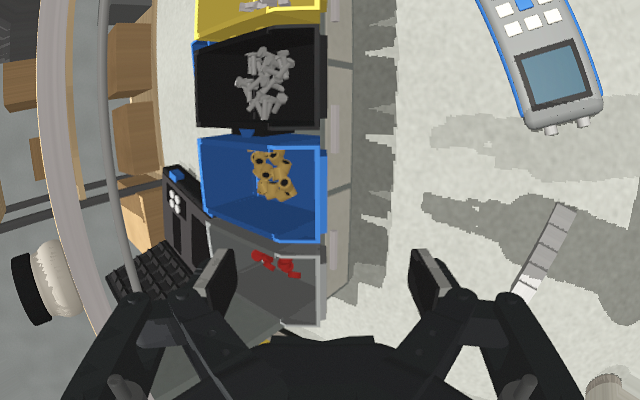

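```bash
cat >>h.py <<'E'
def fproj(g,X):
    r,_=cv2.Rodrigues(np.array(g["R"]));return cv2.fisheye.projectPoints(np.array(X,float).reshape(-1,1,3),r,np.array(g["t"],float),np.array(g["mtx"]),np.zeros(4))[0].reshape(-1,2)
def fray(g,px,z):
    u=cv2.fisheye.undistortPoints(np.array(px,float).reshape(-1,1,2),np.array(g["mtx"]),np.zeros(4)).reshape(2)
    R=np.array(g["R"]);c=-R.T@g["t"];d=R.T@np.array([*u,1]);return c+d*(z-c[2])/d[2]
E
python3 - <<'E'
from h import *
import pickle
g=pickle.load(open("w1.pkl","rb"));x,y,z=frame(np.radians(266.98));O=np.array([530.9,-257.6,0])-2*x
B=O+48*y+60*z
pts={"lip+":B-99*x+42*y+56*z,"lip-":B-99*x-42*y+56*z,"back+":B+55*x+42*y+77*z,"back-":B+55*x-42*y+77*z,"grip":B-88*x+40*z}
im=np.array(g["pixels"])[:,:,::-1];c=cv2.resize(im[110:270,180:370],None,fx=3.5,fy=3.5,interpolation=2)
for k,p in pts.items():
    q=fproj(g,p)[0];print(k,q.round(1));cv2.circle(c,tuple(int(v) for v in (q-[180,110]+.5)*3.5),3,(0,0,255),-1)
cv2.imwrite("pics/w1c.png",c)
E
```

```text
lip+ [321.8 243.7]
lip- [321.8 145.5]
back+ [204.7 211.1]
back- [197.6 138. ]
grip [323.1 190.3]
```

View pics/w1c.png

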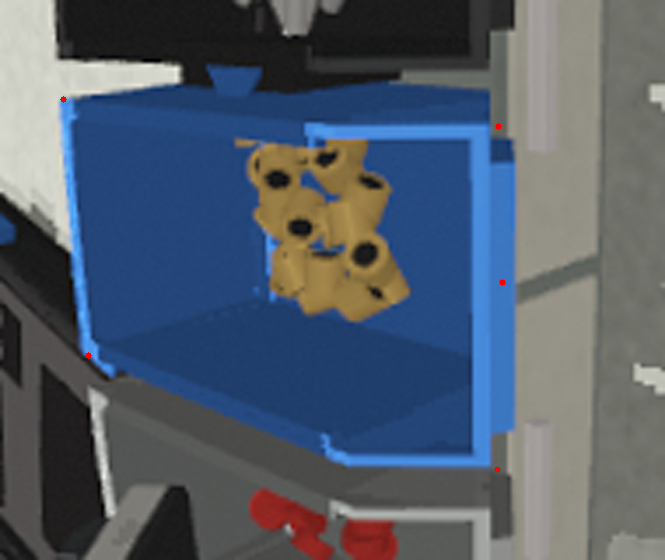

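```bash
python3 - <<'E'
from h import *
from cell import *
s=read_state();print(s["eef_pos"],s["tool_rot"]);a=np.radians(266.98);R=tool(a);t=np.array([583,-182,85.])
delta(s,t-40*R[:,2],R);delta(s,t,R)
E
```

```text
[587.31640419 -96.75755043 191.65723916] [-2.48134180e+00 -4.91613235e-04  3.09032959e+00]
d cm [-0.01 -0.19  9.66] rot [0.003 0.001 0.001]
d cm [-1.000e-02 -2.000e-01  1.366e+01] rot [0.003 0.001 0.001]
```

Call:
{"op": "send_rows", "data": {"series": [{"dy":-0.2,"dz":3,"hand":0},{"dy":-0.2,"dz":6,"hand":0},{"dy":-0.2,"dz":9,"hand":0},{"dy":-0.2,"dz":10.5,"hand":0},{"dy":-0.2,"dz":11.5,"hand":0},{"dy":-0.2,"dz":12.5,"hand":0},{"dy":-0.2,"dz":13.2,"hand":0},{"dy":-0.2,"dz":13.6,"hand":0},{"dy":-0.2,"dz":13.6,"hand":0},{"dy":-0.2,"dz":13.6,"hand":0}]}}

```text
invalid input at $.series[0]: expected keys ax, ay, az, dx, dy, dz, hand
```

```bash
python3 - <<'E'
from h import *
from cell import *
import pickle
s=read_state();print(s["eef_pos"],s["tool_rot"],s["force"]);a=np.radians(266.98);R=tool(a);t=np.array([583,-182,85.])
delta(s,t,R)
g=get_image("wrist");pickle.dump(g,open("w2.pkl","wb"))
cv2.imwrite("pics/w2.png",np.array(g["pixels"])[:,:,::-1])
E
```

```text
[587.31640419 -96.75755043 191.65723916] [-2.48134180e+00 -4.91613235e-04  3.09032959e+00] [-0.35450358 -0.83676834  0.45163663]
d cm [-1.000e-02 -2.000e-01  1.366e+01] rot [0.003 0.001 0.001]
```

View pics/w2.png

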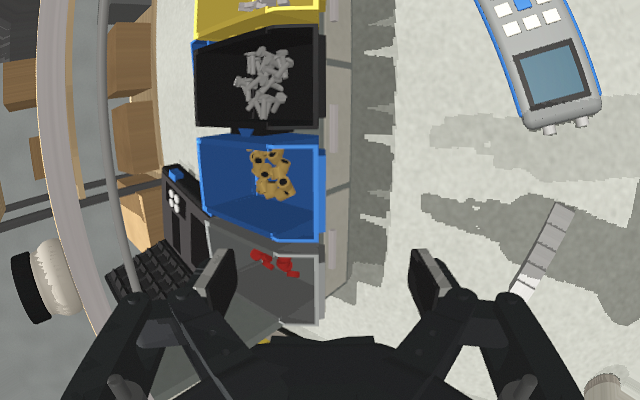

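The call was refused because keys were missing, so the arm hasn't moved and the picture is unchanged: blue lip at (320,147)-(320,241), open fingers at (215,280) and (430,275). I'll send it again in full.

Call:
{"op": "send_rows", "data": {"series": [{"ax":0,"ay":0,"az":0,"dx":0,"dy":-0.2,"dz":3,"hand":0},{"ax":0,"ay":0,"az":0,"dx":0,"dy":-0.2,"dz":6,"hand":0},{"ax":0,"ay":0,"az":0,"dx":0,"dy":-0.2,"dz":8,"hand":0},{"ax":0,"ay":0,"az":0,"dx":0,"dy":-0.2,"dz":9.6,"hand":0},{"ax":0,"ay":0,"az":0,"dx":0,"dy":-0.2,"dz":9.6,"hand":0},{"ax":0,"ay":0,"az":0,"dx":0,"dy":-0.2,"dz":9.6,"hand":0},{"ax":0,"ay":0,"az":0,"dx":0,"dy":-0.2,"dz":9.6,"hand":0}]}}

```text
clock: 2.9
eef_pos: [585.1, -157.2, 118.5]
tool_rot: [-2.481, 0.002, 3.091]
force: [0.5, 0.6, 1.0]
width: 85.4
gripper_force: 0.0
```

```bash
python3 - <<'E'
from h import *
from cell import *
import pickle
s=read_state();print(s["eef_pos"],s["tool_rot"],s["force"]);a=np.radians(266.98);R=tool(a);t=np.array([583,-182,85.])
delta(s,t,R)
g=get_image("wrist");pickle.dump(g,open("w2.pkl","wb"))
im=np.array(g["pixels"])[:,:,::-1].copy()
for k in(-19,0,21,40):
    q=fproj(g,s["eef_pos"]+k*R[:,2])[0];print(k,q);cv2.circle(im,tuple(int(v) for v in q),2,(0,0,255),-1)
cv2.imwrite("pics/w3.png",im)
E
```

```text
[ 585.09094726 -157.18976119  118.46701483] [-2.48097279e+00  1.55453858e-03  3.09126821e+00] [0.47976281 0.5726867  1.01946959]
d cm [0.09 0.09 4.17] rot [0.003 0.003 0.001]
-19 [325.50808313 272.83293562]
0 [325.06609758 253.49307567]
21 [324.66956287 236.30670925]
40 [324.37436345 223.61026636]
```

View pics/w3.png

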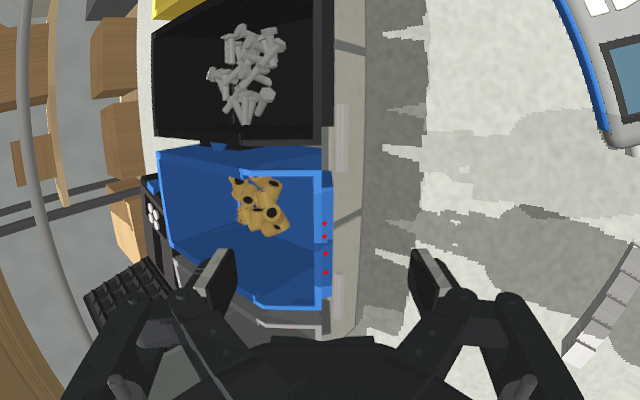

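```bash
python3 - <<'E'
from h import *
import pickle
g=pickle.load(open("w2.pkl","rb"))
im=np.array(g["pixels"]).astype(int)
b=im[...,2]-im[...,0]
print([ (r,im[r,319].tolist()) for r in list(range(164,176))+list(range(302,314))])
print([ (c,im[200,c].tolist()) for c in range(310,336,1)])
A=fray(g,(321,170.5),116);C=fray(g,(321,309),116);print(A,C,(A+C)/2)
x,y,z=frame(np.radians(266.98));B=np.array([530.9,-257.6,0])-2*x+48*y+60*z
print([fproj(g,B-99*x+k*y+56*z)[0] for k in(-42,0,42)])
E
```

```text
[(164, [37, 72, 125]), (165, [36, 72, 123]), (166, [39, 74, 126]), (167, [39, 74, 127]), (168, [37, 72, 124]), (169, [39, 78, 135]), (170, [67, 128, 205]), (171, [74, 141, 221]), (172, [75, 144, 224]), (173, [75, 144, 223]), (174, [74, 143, 222]), (175, [74, 143, 222]), (302, [74, 141, 222]), (303, [74, 141, 222]), (304, [74, 141, 222]), (305, [74, 141, 222]), (306, [72, 141, 222]), (307, [72, 141, 222]), (308, [73, 142, 223]), (309, [71, 143, 228]), (310, [76, 108, 164]), (311, [77, 81, 88]), (312, [86, 85, 82]), (313, [82, 82, 80])]
[(310, [38, 76, 133]), (311, [38, 76, 132]), (312, [40, 79, 139]), (313, [50, 97, 164]), (314, [67, 131, 209]), (315, [67, 130, 207]), (316, [67, 130, 206]), (317, [67, 129, 206]), (318, [67, 129, 206]), (319, [66, 129, 206]), (320, [67, 130, 207]), (321, [61, 121, 195]), (322, [58, 115, 188]), (323, [57, 113, 185]), (324, [56, 113, 185]), (325, [57, 113, 185]), (326, [58, 113, 186]), (327, [57, 113, 185]), (328, [57, 113, 186]), (329, [56, 113, 185]), (330, [56, 113, 185]), (331, [56, 112, 186]), (332, [52, 112, 188]), (333, [119, 131, 167]), (334, [154, 149, 133]), (335, [155, 151, 139])]
[ 542.28255401 -159.57676817  116.        ] [ 625.31185783 -163.90202112  116.        ] [ 583.79720592 -161.73939464  116.        ]
[array([325.12405642, 170.81927024]), array([324.7103741 , 249.19029983]), array([324.28937659, 311.41674971])]
```

Call:
{"op": "send_rows", "data": {"series": [{"ax":0,"ay":0,"az":0,"dx":0.1,"dy":0,"dz":1.5,"hand":0},{"ax":0,"ay":0,"az":0,"dx":0.1,"dy":0,"dz":3,"hand":0},{"ax":0,"ay":0,"az":0,"dx":0.1,"dy":0,"dz":4.2,"hand":0},{"ax":0,"ay":0,"az":0,"dx":0.1,"dy":0,"dz":4.2,"hand":0},{"ax":0,"ay":0,"az":0,"dx":0.1,"dy":0,"dz":4.2,"hand":0},{"ax":0,"ay":0,"az":0,"dx":0.1,"dy":0,"dz":4.2,"hand":0.5},{"ax":0,"ay":0,"az":0,"dx":0.1,"dy":0,"dz":4.2,"hand":0.7}]}}

```text
clock: 3.65
eef_pos: [582.2, -184.3, 85.1]
tool_rot: [-2.48, 0.001, 3.089]
force: [0.5, -0.7, 1.1]
width: 59.1
gripper_force: 0.0
```

```bash
python3 - <<'E'
from h import *
from cell import *
s=read_state();print(s["eef_pos"],s["tool_rot"],s["force"],s["width"])
delta(s,[583,-183.5,84.5],tool(np.radians(266.98)))
E
```

```text
[ 582.15301466 -184.34109619   85.07175479] [-2.48008082e+00  8.73708576e-04  3.08946632e+00] [ 0.52203652 -0.68814257  1.07020013] 59.05629217219534
d cm [-0.08  0.1  -0.01] rot [ 0.002  0.001 -0.   ]
```

Good position. I'll close the gripper.

Call:
{"op": "send_rows", "data": {"series": [{"ax":0,"ay":0,"az":0,"dx":0,"dy":0.1,"dz":0,"hand":0.8},{"ax":0,"ay":0,"az":0,"dx":0,"dy":0.1,"dz":0,"hand":0.9},{"ax":0,"ay":0,"az":0,"dx":0,"dy":0.1,"dz":0,"hand":1},{"ax":0,"ay":0,"az":0,"dx":0,"dy":0.1,"dz":0,"hand":1},{"ax":0,"ay":0,"az":0,"dx":0,"dy":0.1,"dz":0,"hand":1},{"ax":0,"ay":0,"az":0,"dx":0,"dy":0.1,"dz":0,"hand":1},{"ax":0,"ay":0,"az":0,"dx":0,"dy":0.1,"dz":0,"hand":1}]}}

```text
clock: 4.35
eef_pos: [581.8, -183.8, 84.1]
tool_rot: [-2.48, 0.0, 3.089]
force: [0.2, 0.6, -0.1]
width: 9.2
gripper_force: 60.4
```

```bash
python3 - <<'E'
from h import *
from cell import *
s=read_state();print(s["eef_pos"],s["tool_rot"],s["force"],s["torque"],s["width"])
R=Ro.from_euler("xyz",s["tool_rot"]).as_matrix();print("up in tool",R[2])
E
```

```text
[ 581.82803125 -183.82327743   84.1025074 ] [-2.47991085e+00  2.03624731e-04  3.08907171e+00] [ 0.19129103  0.62126636 -0.11805526] [ 0.630452   -0.02361649 -0.01151601] 9.226406875634158
up in tool [-2.03624729e-04 -6.14444586e-01 -7.88959954e-01]
```

Call:
{"op": "send_rows", "data": {"series": [{"ax":0,"ay":0,"az":0,"dx":0,"dy":-0.31,"dz":-0.39,"hand":1},{"ax":0,"ay":0,"az":0,"dx":0,"dy":-0.61,"dz":-0.79,"hand":1},{"ax":0,"ay":0,"az":0,"dx":0,"dy":-0.92,"dz":-1.18,"hand":1},{"ax":0,"ay":0,"az":0,"dx":0,"dy":-1.23,"dz":-1.58,"hand":1},{"ax":0,"ay":0,"az":0,"dx":0,"dy":-1.54,"dz":-1.97,"hand":1},{"ax":0,"ay":0,"az":0,"dx":0,"dy":-1.54,"dz":-1.97,"hand":1}]}}

```text
clock: 4.95
eef_pos: [582.1, -184.2, 110.1]
tool_rot: [-2.48, 0.001, 3.089]
force: [0.5, -0.7, -3.0]
width: 9.0
gripper_force: 59.9
```

```bash
python3 - <<'E'
from h import *
from cell import *
s=read_state();print(s["eef_pos"],s["tool_rot"],s["force"],s["torque"],s["width"])
cv2.imwrite("pics/w4.png",np.array(get_image("wrist")["pixels"])[:,:,::-1])
E
```

```text
[ 582.09300335 -184.24920076  110.05044313] [-2.47975404e+00  1.46410151e-03  3.08852528e+00] [ 0.48450955 -0.65817919 -3.01432144] [ 1.17923068 -0.04919607  0.04232933] 9.040289089014681
```

View pics/w4.png

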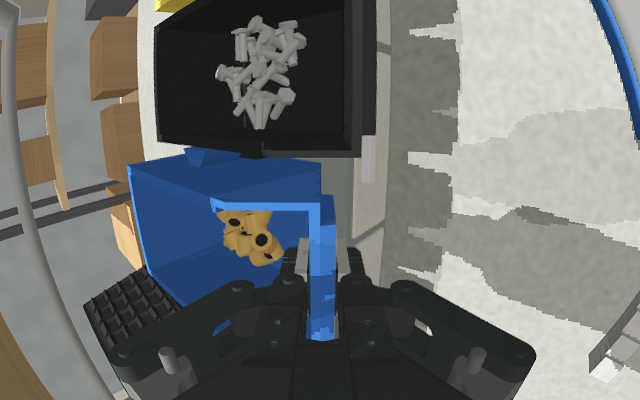

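The picture shows the lip pinched between the fingers near (322,265). The bin is rising level and the black neighbour hasn't moved. I'll go on lifting.

Call:
{"op": "send_rows", "data": {"series": [{"ax":0,"ay":0,"az":0,"dx":0,"dy":-0.37,"dz":-0.47,"hand":1},{"ax":0,"ay":0,"az":0,"dx":0,"dy":-0.74,"dz":-0.95,"hand":1},{"ax":0,"ay":0,"az":0,"dx":0,"dy":-1.23,"dz":-1.58,"hand":1},{"ax":0,"ay":0,"az":0,"dx":0,"dy":-1.72,"dz":-2.21,"hand":1},{"ax":0,"ay":0,"az":0,"dx":0,"dy":-2.21,"dz":-2.84,"hand":1},{"ax":0,"ay":0,"az":0,"dx":0,"dy":-2.7,"dz":-3.47,"hand":1},{"ax":0,"ay":0,"az":0,"dx":0,"dy":-3.38,"dz":-4.34,"hand":1},{"ax":0,"ay":0,"az":0,"dx":0,"dy":-3.38,"dz":-4.34,"hand":1},{"ax":0,"ay":0,"az":0,"dx":0,"dy":-3.38,"dz":-4.34,"hand":1}]}}

```text
clock: 5.9
eef_pos: [581.8, -184.0, 164.4]
tool_rot: [-2.48, 0.001, 3.089]
force: [0.7, -0.8, -3.0]
width: 9.2
gripper_force: 59.9
```

```bash
python3 - <<'E'
from h import *
from cell import *
import pickle
s=read_state();print(s["eef_pos"],s["tool_rot"],s["force"],s["torque"],s["width"])
g=get_image("wrist");pickle.dump(g,open("w5.pkl","wb"))
cv2.imwrite("pics/w5.png",np.array(g["pixels"])[:,:,::-1])
a=np.radians(266.98);R=tool(a);x,y,z=frame(a)
delta(s,s["eef_pos"]-200*x,R)
# pan target: bin origin at pan centre, keep bin orientation; TCP rel. to bin at grasp
B0=np.array([530.9,-257.6,0])-2*x+48*y+60*z
off=np.array([581.8,-183.8,84.1])-B0
P=np.array([516.3,296.1,80]);print("place tcp",P+off,off)
E
```

```text
[ 581.80565381 -184.03584926  164.43715029] [-2.48003841e+00  7.80607416e-04  3.08861015e+00] [ 0.72711311 -0.7881359  -2.99903332] [ 1.26607765 -0.03471095 -0.00661528] 9.177960802096365
d cm [ 1.000e-02  1.578e+01 -1.229e+01] rot [ 0.002  0.    -0.001]
place tcp [519.16129307 370.43163553 104.1       ] [ 2.86129307 74.33163553 24.1       ]
```

View pics/w5.png

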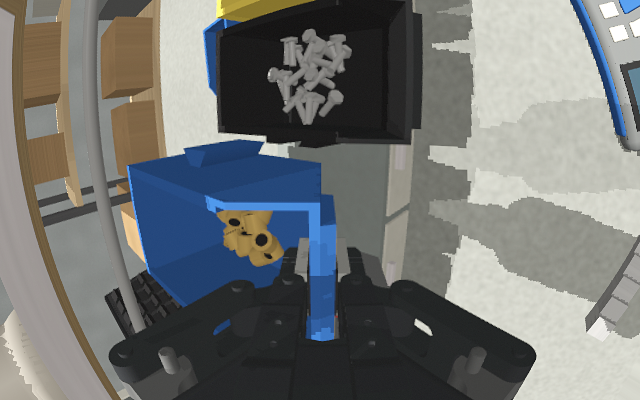

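Call:
{"op": "send_rows", "data": {"series": [{"ax":0,"ay":0,"az":0,"dx":0,"dy":0.8,"dz":-0.6,"hand":1},{"ax":0,"ay":0,"az":0,"dx":0,"dy":2.4,"dz":-1.85,"hand":1},{"ax":0,"ay":0,"az":0,"dx":0,"dy":4.3,"dz":-3.35,"hand":1},{"ax":0,"ay":0,"az":0,"dx":0,"dy":6.3,"dz":-4.9,"hand":1},{"ax":0,"ay":0,"az":0,"dx":0,"dy":8.3,"dz":-6.45,"hand":1},{"ax":0,"ay":0,"az":0,"dx":0,"dy":10.3,"dz":-8,"hand":1},{"ax":0,"ay":0,"az":0,"dx":0,"dy":12.3,"dz":-9.55,"hand":1},{"ax":0,"ay":0,"az":0,"dx":0,"dy":14.2,"dz":-11.05,"hand":1},{"ax":0,"ay":0,"az":0,"dx":0,"dy":15.8,"dz":-12.3,"hand":1},{"ax":0,"ay":0,"az":0,"dx":0,"dy":15.8,"dz":-12.3,"hand":1}]}}

```text
clock: 6.95
eef_pos: [592.9, 22.5, 162.6]
tool_rot: [-2.484, -0.0, 3.096]
force: [-0.8, 0.3, -3.2]
width: 9.5
gripper_force: 59.9
```

```bash
python3 - <<'E'
from h import *
from cell import *
s=read_state();print(s["eef_pos"],s["tool_rot"],s["force"],s["width"],s["qpos"].round(2))
delta(s,[519.2,370.4,164],tool(np.radians(266.98)))
E
```

```text
[592.85122684  22.54027216 162.57808028] [-2.48431622e+00 -2.48339970e-04  3.09610727e+00] [-0.77764898  0.29620269 -3.15421434] 9.541102218780056 [-0.53  0.8   0.19  1.64  0.53  1.06  0.81]
d cm [  8.94  27.16 -21.14] rot [0.006 0.004 0.006]
```

Call:
{"op": "send_rows", "data": {"series": [{"ax":0,"ay":0,"az":0,"dx":0.36,"dy":1.09,"dz":-0.85,"hand":1},{"ax":0,"ay":0,"az":0,"dx":0.98,"dy":2.99,"dz":-2.33,"hand":1},{"ax":0,"ay":0,"az":0,"dx":1.79,"dy":5.43,"dz":-4.23,"hand":1},{"ax":0,"ay":0,"az":0,"dx":2.68,"dy":8.15,"dz":-6.34,"hand":1},{"ax":0,"ay":0,"az":0,"dx":3.58,"dy":10.86,"dz":-8.46,"hand":1},{"ax":0,"ay":0,"az":0,"dx":4.47,"dy":13.58,"dz":-10.57,"hand":1},{"ax":0,"ay":0,"az":0,"dx":5.36,"dy":16.3,"dz":-12.68,"hand":1},{"ax":0,"ay":0,"az":0,"dx":6.26,"dy":19.01,"dz":-14.8,"hand":1},{"ax":0,"ay":0,"az":0,"dx":6.97,"dy":21.18,"dz":-16.49,"hand":1},{"ax":0,"ay":0,"az":0,"dx":7.15,"dy":21.73,"dz":-16.91,"hand":1}]}}

```text
clock: 7.95
eef_pos: [533.3, 299.7, 162.7]
tool_rot: [-2.483, -0.002, 3.093]
force: [-0.4, 0.6, -2.9]
width: 9.7
gripper_force: 59.9
```

```bash
python3 - <<'E'
from h import *
from cell import *
s=read_state();print(s["eef_pos"],s["tool_rot"],s["force"],s["width"],s["qpos"].round(2))
delta(s,[519.2,370.4,164],tool(np.radians(266.98)))
E
```

```text
[533.32851586 299.69844288 162.70242996] [-2.48324069e+00 -1.88690025e-03  3.09330372e+00] [-0.35660309  0.63395036 -2.89299531] 9.665617499081486 [-0.85  0.93  0.11  1.31  0.35  1.42  0.62]
d cm [ 1.75  5.45 -4.38] rot [0.005 0.001 0.005]
```

Call:
{"op": "send_rows", "data": {"series": [{"ax":0,"ay":0,"az":0,"dx":0.4,"dy":1.2,"dz":-1,"hand":1},{"ax":0,"ay":0,"az":0,"dx":0.8,"dy":2.6,"dz":-2.1,"hand":1},{"ax":0,"ay":0,"az":0,"dx":1.3,"dy":4.1,"dz":-3.3,"hand":1},{"ax":0,"ay":0,"az":0,"dx":1.65,"dy":5.1,"dz":-4.1,"hand":1},{"ax":0,"ay":0,"az":0,"dx":1.75,"dy":5.45,"dz":-4.4,"hand":1},{"ax":0,"ay":0,"az":0,"dx":1.75,"dy":5.45,"dz":-4.4,"hand":1},{"ax":0,"ay":0,"az":0,"dx":1.75,"dy":5.45,"dz":-4.4,"hand":1}]}}

```text
clock: 8.65
eef_pos: [522.1, 364.1, 165.3]
tool_rot: [-2.478, 0.001, 3.088]
force: [0.1, -0.1, -2.7]
width: 9.1
gripper_force: 59.9
```

```bash
python3 - <<'E'
from h import *
from cell import *
s=read_state();print(s["eef_pos"],s["tool_rot"],s["force"],s["torque"],s["width"],s["qpos"].round(2))
delta(s,[519.2,370.4,108],tool(np.radians(266.98)))
g=get_image("scene");c=np.array(g["pixels"])[220:370,350:530,::-1]
cv2.imwrite("pics/s2.png",cv2.resize(c,None,fx=4,fy=4,interpolation=2))
E
```

```text
[522.1064322  364.07968793 165.32663634] [-2.47798860e+00  6.72710349e-04  3.08760172e+00] [ 0.07888805 -0.0870787  -2.68747629] [ 1.18777614 -0.0854653   0.06449766] 9.073307892504573 [-0.91  0.99  0.1   1.16  0.32  1.54  0.59]
d cm [0.33 4.02 4.14] rot [-0.    -0.    -0.001]
```

View pics/s2.png

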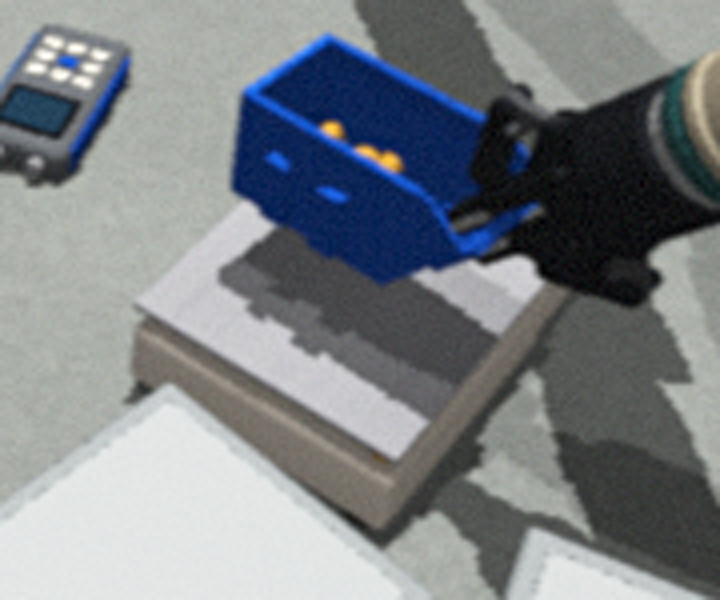

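Over the pan the bin hangs level (bin near crop (370,180), pan around (330,310)), with the gripper at its front. I'll lower it slowly.

Call:
{"op": "send_rows", "data": {"series": [{"ax":0,"ay":0,"az":0,"dx":0.1,"dy":0.5,"dz":0.5,"hand":1},{"ax":0,"ay":0,"az":0,"dx":0.3,"dy":1,"dz":1,"hand":1},{"ax":0,"ay":0,"az":0,"dx":0.3,"dy":1.6,"dz":1.6,"hand":1},{"ax":0,"ay":0,"az":0,"dx":0.3,"dy":2.2,"dz":2.2,"hand":1},{"ax":0,"ay":0,"az":0,"dx":0.3,"dy":2.8,"dz":2.8,"hand":1},{"ax":0,"ay":0,"az":0,"dx":0.3,"dy":3.3,"dz":3.4,"hand":1},{"ax":0,"ay":0,"az":0,"dx":0.3,"dy":3.7,"dz":3.8,"hand":1},{"ax":0,"ay":0,"az":0,"dx":0.3,"dy":4,"dz":4.1,"hand":1},{"ax":0,"ay":0,"az":0,"dx":0.3,"dy":4,"dz":4.1,"hand":1},{"ax":0,"ay":0,"az":0,"dx":0.3,"dy":4,"dz":4.1,"hand":1}]}}

```text
clock: 9.7
eef_pos: [519.1, 372.0, 108.3]
tool_rot: [-2.48, 0.0, 3.089]
force: [-0.6, -0.8, -2.9]
width: 9.1
gripper_force: 59.8
```

```bash
python3 - <<'E'
from h import *
from cell import *
s=read_state();print(s["eef_pos"],s["tool_rot"],s["force"],s["torque"],s["width"])
delta(s,[519.2,370.4,104],tool(np.radians(266.98)))
E
```

```text
[519.10476584 371.9756919  108.32270942] [-2.47965752e+00  3.68157680e-04  3.08878560e+00] [-0.57801196 -0.80044713 -2.87445446] [ 1.18677034 -0.05264283  0.0100949 ] 9.121966268435768
d cm [-0.02  0.14  0.44] rot [ 0.001  0.    -0.   ]
```

Call:
{"op": "send_rows", "data": {"series": [{"ax":0,"ay":0,"az":0,"dx":0,"dy":0.06,"dz":0.08,"hand":1},{"ax":0,"ay":0,"az":0,"dx":0,"dy":0.12,"dz":0.16,"hand":1},{"ax":0,"ay":0,"az":0,"dx":0,"dy":0.18,"dz":0.24,"hand":1},{"ax":0,"ay":0,"az":0,"dx":0,"dy":0.24,"dz":0.32,"hand":1},{"ax":0,"ay":0,"az":0,"dx":0,"dy":0.24,"dz":0.32,"hand":1}]}}

```text
clock: 10.2
eef_pos: [519.0, 371.9, 104.3]
tool_rot: [-2.479, 0.0, 3.089]
force: [0.2, -0.4, -2.7]
width: 9.3
gripper_force: 60.1
```

Call:
{"op": "send_rows", "data": {"series": [{"ax":0,"ay":0,"az":0,"dx":0,"dy":0.06,"dz":0.08,"hand":1},{"ax":0,"ay":0,"az":0,"dx":0,"dy":0.09,"dz":0.12,"hand":1},{"ax":0,"ay":0,"az":0,"dx":0,"dy":0.09,"dz":0.12,"hand":1}]}}

```text
clock: 10.5
eef_pos: [519.0, 372.0, 104.1]
tool_rot: [-2.479, 0.001, 3.089]
force: [-1.0, 1.6, 4.8]
width: 9.2
gripper_force: 61.0
```

Call:
{"op": "send_rows", "data": {"series": [{"ax":0,"ay":0,"az":0,"dx":0,"dy":-0.03,"dz":-0.04,"hand":0.85},{"ax":0,"ay":0,"az":0,"dx":0,"dy":-0.03,"dz":-0.04,"hand":0.75},{"ax":0,"ay":0,"az":0,"dx":0,"dy":-0.03,"dz":-0.04,"hand":0.68},{"ax":0,"ay":0,"az":0,"dx":0,"dy":-0.03,"dz":-0.04,"hand":0.65},{"ax":0,"ay":0,"az":0,"dx":0,"dy":-0.03,"dz":-0.04,"hand":0.65},{"ax":0,"ay":0,"az":0,"dx":0,"dy":-0.03,"dz":-0.04,"hand":0.65}]}}

```text
clock: 11.1
eef_pos: [518.9, 371.8, 103.1]
tool_rot: [-2.479, -0.0, 3.089]
force: [0.6, -0.3, 0.7]
width: 29.7
gripper_force: 0.0
```

Released. I'll back out along the fingers.

Call:
{"op": "send_rows", "data": {"series": [{"ax":0,"ay":0,"az":0,"dx":0,"dy":0,"dz":-1,"hand":0.65},{"ax":0,"ay":0,"az":0,"dx":0,"dy":0,"dz":-2.5,"hand":0.65},{"ax":0,"ay":0,"az":0,"dx":0,"dy":0,"dz":-4.5,"hand":0.65},{"ax":0,"ay":0,"az":0,"dx":0,"dy":0,"dz":-7,"hand":0.65},{"ax":0,"ay":0,"az":0,"dx":0,"dy":0,"dz":-9,"hand":0.65},{"ax":0,"ay":0,"az":0,"dx":0,"dy":0,"dz":-11,"hand":0.65},{"ax":0,"ay":0,"az":0,"dx":0,"dy":0,"dz":-12,"hand":0.65},{"ax":0,"ay":0,"az":0,"dx":0,"dy":0,"dz":-12,"hand":0.65},{"ax":0,"ay":0,"az":0,"dx":0,"dy":0,"dz":-12,"hand":0.65}]}}

```text
clock: 12.0
eef_pos: [522.7, 445.6, 197.8]
tool_rot: [-2.48, 0.0, 3.089]
force: [-0.2, -0.4, 0.5]
width: 30.0
gripper_force: 0.0
```

```bash
python3 - <<'E'
from h import *
from cell import *
s=read_state();print(s["eef_pos"],s["force"])
x,y,z=frame(np.radians(266.98))
g=get_image("top");im=np.array(g["pixels"]);hsv=cv2.cvtColor(im,cv2.COLOR_RGB2HSV).astype(int)
m=(hsv[...,0]>105)&(hsv[...,0]<125)&(hsv[...,1]>150)&(hsv[...,2]>50);m[:,:130]=0;m[:,240:]=0;m[250:]=0
ys,xs=np.where(m);print(xs.min(),xs.max(),ys.min(),ys.max())
B=np.array([516.3,296.1,80]);print("expected",[proj(g,B+p[0]*x+p[1]*y+p[2]*z).round(1).tolist() for p in[(55,42,77),(55,-42,77),(-99,42,56),(-99,-42,56)]])
E
```

```text
[522.7120686  445.56198026 197.7663819 ] [-0.18442257 -0.38806168  0.54918694]
141 207 191 231
expected [[201.3, 194.4], [200.2, 228.5], [142.4, 193.3], [141.1, 226.7]]
```

```bash
python3 -c "
from cell import *
print(finish_job())"
```

```text
the job is handed in; nothing more can be done
None
```

The blue bin is out of the row and standing in the middle of the scale's pan, gripper clear at about 12 s; the final overhead image put it where planned, I saw no neighbour move, and the job is handed in with no verdict returned.

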